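Cure a new fretboard inlay with the lamp from the bin

ROBOT

A 6-joint arm with a two-finger parallel gripper is mounted at the origin on the work surface. World frame = base frame: x ahead of the robot, y to its left, z up, the work surface at z = 0. Lengths are in mm, angles in rad, forces in N, time in s.
With the tool pointing down it reaches from about 275 to 750 mm from the base axis. Payload 10.2 kg.
Tool frame: the origin (TCP) lies between the finger pads; the fingertips stand 25 mm ahead of it and the grasp point (between the pads) lies 6 mm ahead of it; z points along the fingers, y is the line along which they close (so a half turn about z gives the same grasp; the last joint's range is limited). The gripper opens to 85 mm and grips with 20 to 120 N. Pads are 22 mm wide; open, the fingers measure 114 mm over their backs; the gripper's body (76 mm by 85 mm) begins 54 mm behind the grasp point. The pads swing forward as they close: fully open they stand 13 mm farther back than shut.
Start: joints at [0.981, 0.313, 1.498, -0, 1.331, -0.223], TCP at [188.294, 490.078, 256.294] pointing down, gripper open.
Joint ranges: [-2.94, 2.94], [-0.97, 2.17], [0.19, 2.56], [-1.23, 4.37], [0.02, 3.11], [-2.88, 2.88]. Speed limits (rad/s): [2.39, 2.39, 3.01, 3.14, 3.14, 3.14].

INTERFACE

Orientations are given as a unit quaternion [w, x, y, z].
In Python, from rig import ctrl, eyes, finish_job gives the robot as it stands.
- The arm moves only by the tool step_arm, never from a script. Its argument "increments" is a list of rows, each an object of numbers: "dx", "dy", "dz": the shift along the tool's x, y, z in units of 25 mm (1.0 is 25 mm); "wx", "wy", "wz": the turn, a rotation vector about the tool's x, y, z in units of 6 degrees (1.0 is 6 degrees). A call has 1 to 5 rows; each row shifts and turns the commanded pose from where the row before left it, along the tool's axes as they then stand; what a row does not reach is not made up. A row lasts 1/10 s, in which the tool goes at most 50 mm and 8.59 degrees, less where a joint would pass 70% of its speed; a pose out of reach is approached as far as the arm can. A call is refused whole if a number of a shift passes 1 or a number of a turn 1, either way. A call with a gripper value outside its range is refused whole. "fingers" is the finger opening in mm, from 0 to 85.4, set as the call begins (left out, the last holds). The fingers move at their own pace and stop on an object; "squeeze" is the grip in N (left out, the last holds). Time passes only in rows, so rows that do not move let the fingers close. It gives the time, the measured TCP pose, the force, the opening and the grip force at its end, in the units of the state.
- ctrl.sense(): the state, without advancing time (a new reading comes with each control period).
- eyes.capture(name): name is "scene" or "top" or "wrist"; returns a dict with "frame" (480x640x3 uint8, blue, green, red), "fx", "fy", "cx", "cy" (pixels), "R" (3x3) and "t" (3): a world point X has camera coordinates R X + t; the wrist camera has in their place "tool_from_camera" (4x4, takes a point from camera to tool coordinates, whose origin is the TCP and whose axes are the flange's). Camera axes: x right, y down, z forward; pixel columns grow to the right and rows downward; lengths in mm; the calibration is good to about 2 mm. A picture is of the moment at which its call begins: read the wrist's pose just before it. There is no depth.
- finish_job(): hands the job in; it is judged then, once.
Trained networks look in the newest picture that a camera, given by its name, has taken for a name from the list of things; names that differ only in an ending like _2 or _b are one class to them, and where a whole thing is asked for, a point or a joint stands for the part that bears it (a point fixed in the world has none). Each returns a list of dicts, best first, with "p" (0 to 1); they miss things now and then, are a little off and sometimes report something else, mostly with a low value. They report only what shows in the picture. A call takes as long as a camera call. They do not tell look-alikes from the thing itself.
- eyes.cut_out(camera, label): "mask" (480x640 bool, what is visible of it).
- eyes.landmark_of(camera, label): "point" ([x, y, z] in mm, in the coordinates of the camera as it stood for that picture, good to about 4 mm: a listed point, or the origin of a listed thing).
The state is a dict: "time_s": time; "joints": joint angles; "dq": joint speeds; "tau": joint torques, N m; "eef_pos": TCP position; "ee_rot": TCP orientation; "force": force on the tool from outside, world axes, zero at the start; "wrist_torque": the same for the moment, N m; "grip_width": opening from 0.0 (shut) to 1.0 (fully open); "grip_force": force on a finger pad.
Only numpy, scipy, OpenCV 4.12 (cv2) and the standard library are available. Lean on these libraries where they do the work, as an engineer would, in place of code of your own. Each camera call takes 0.05 s, during which the arm holds its last target. There are 200 camera calls.

TASK

A new green inlay has just been set with light-curing glue in the guitar neck: lift the violet-headed curing lamp, and nothing else, out of the bin and hold its lens, facing down, centred a few centimetres above the green inlay, steady for two full seconds, without touching the neck. Then set the lamp down (do not drop it) on the white charging pad, lens down, lying lengthwise and wholly on the pad, and let go. The other two things stay in the bin, and the things standing on the bench stay where they are.

Things in the scene. Friction and masses are not known exactly. Their poses are not given: they have to be found in the camera images.
- uv_lamp: the curing lamp, black handle, violet round head, lying flat in the bin; 176 mm long. Handle a bar 26 mm wide, 28 mm high, from x = -88 to +30 mm; head a disc 44 mm across, 23 mm high, centred at x = +66 mm. Origin mid-length on its flat underside; x along the handle to the head, z up out of its back. About 0.16 kg, balanced near x = -5 mm
- uv_lens (a point): centre of the 30 mm lens in the underside of the violet head, at (66, 0, 0) mm in the lamp's frame; same axes as the lamp: the light shines along -z
- work_lamp: an ordinary work lamp of the same shape and size, yellow handle and white head, also in the bin (not wanted); same origin
- winder: string winder, blue handle and red head, 160 mm long, 34 mm wide, 26 mm high, also in the bin (not wanted); origin near the middle of its length, on the underside
- bin: grey open plastic bin, 230 (x) x 300 (y) x 50 mm high, walls and floor 5 mm, fixed; origin centre of underside. The three things lie side by side in it, about along its x axis, in any order, about 85 mm apart
- neck: guitar neck lying fretboard up on two rests, 640 mm long, 43 to 56 mm wide, fixed; dark fretboard, its flat top 56 mm above the bench (frets 1 mm higher). x along the neck towards the headstock; origin at bench height under the inlays
- inlay: the new inlay: green disc 14 mm across, flush in the fretboard (56 mm above the bench), among three white pearl discs of the same size spaced 48 to 61 mm along the neck's middle; origin its centre
- pad: white charging pad with two thin grey lines, 240 (x) x 110 (y) x 8 mm, flat on the bench, fixed; origin centre of underside
- glue_bottle: white glue bottle with red cap, 36 mm wide, 100 mm tall, standing at the back; origin centre of underside
- mug: white mug, 84 mm wide, 95 mm tall, standing at the back; origin centre of underside
- wax_tin: flat round brass-coloured tin, 60 mm wide, 28 mm tall, beyond the neck on the robot's left; origin centre of underside
- screw_jar: small amber jar, 60 mm wide, 70 mm tall, near the robot on its right; origin centre of underside
- string_box: flat cardboard box 70 x 70 x 30 mm at the back; origin centre of underside
Things that resemble listed ones, but are neither listed nor needed, are in the scene too. Several things have the shape of the winder; the one meant has the colours described above.

How it is judged (in metres and radians):
On the way, in this order (a step that is already met when the one before it is completed fails the run):
1. the gripper holds the curing lamp clear above the bin (its underside over 80 mm above the bench) (height (world z) of uv_lamp above 0.08 m and contact force between uv_lamp and the fingers above 0.5 N), for 0.2 s.
2. the lens is held over the green inlay for 1.5 s: inlay within 12 mm of its axis in the lens x and in y, 8 to 70 mm before it, lens down within 0.35 rad, lamp slower than 30 mm/s (x of inlay in the frame of uv_lens between -0.012 and 0.012 m and y of inlay in the frame of uv_lens between -0.012 and 0.012 m and z of inlay in the frame of uv_lens between -0.07 and -0.008 m and angle between uv_lamp's own z axis and vertical below 0.35 rad and linear speed of uv_lamp below 0.03 m/s), for 1.5 s.
At the end, for the whole second after the job is handed in: the curing lamp rests flat, lens down, on the pad: its middle within 36 mm along and 34 mm across of the pad's centre, within 0.4 rad of lengthwise (either way round), at rest; work lamp and winder lie in the bin; bottle, mug, tin, jar and box within 30 mm of their starts (x of uv_lamp in the frame of pad between -0.036 and 0.036 m and y of uv_lamp in the frame of pad between -0.034 and 0.034 m and z of uv_lamp in the frame of pad between 0.005 and 0.012 m and angle between the x axis of uv_lamp and the x axis of pad, either way round below 0.4 rad and angle between uv_lamp's own z axis and vertical below 0.1 rad and linear speed of uv_lamp below 0.02 m/s and angular speed of uv_lamp below 0.2 rad/s and x of work_lamp in the frame of bin between -0.12 and 0.12 m and y of work_lamp in the frame of bin between -0.15 and 0.15 m and z of each of work_lamp, winder in the frame of bin below 0.035 m and x of winder in the frame of bin between -0.12 and 0.12 m and y of winder in the frame of bin between -0.15 and 0.15 m and distance of each of glue_bottle, mug, wax_tin, screw_jar, string_box from where it was at the start of the episode below 0.03 m); the robot touches nothing.
It fails at once if the neck is touched with more than 2 N (contact force between anything else and neck above 2 N).
It fails at once if the curing lamp is dropped (faster than 0.5 m/s while the fingers do not touch it) (contact force between uv_lamp and the fingers below 0.05 N and linear speed of uv_lamp above 0.5 m/s).
It fails at once if the work lamp or the winder is lifted out of the bin (origin over 80 mm above the bench) (height (world z) of any of work_lamp, winder above 0.08 m).
It fails at once if a thing on the bench is pushed or carried more than 30 mm (distance of any of glue_bottle, mug, wax_tin, screw_jar, string_box from where it was at the start of the episode above 0.03 m).
It also fails if it takes over 58 s, if anything falls off the work surface, if the arm or the gripper's body presses on something with over 40 N, if the wrist force passes 120 N, or if a joint passes its speed limit or range.

## Working session

There is one attempt and no reset: what is moved stays moved. The work goes in short steps, Python scripts to look and compute and a tool call to move; the robot and the scene stay as the last step left them, time stands still between calls to the robot, and variables do not carry over. Pictures are saved under pics/ and viewed, at most 10 in all, crops included, and the job is handed in when it is done.

Besides the shell and the picture viewer there is one more tool, called after "Request:" by a JSON object that holds its "op" and its "data". step_arm: Moves the arm, as the interface text tells. Its arguments: {"type":"object","properties":{"increments":{"type":"array"},"fingers":{"type":"number"},"squeeze":{"type":"number"}},"required":["increments"]}

```bash
mkdir -p pics
cat > h.py <<'E'
import numpy as np, cv2
from rig import ctrl, eyes, finish_job
def w(c,p): return np.array(c["R"]).T@(np.array(p)-np.array(c["t"]))
def pix(c,X):
    q=np.array(c["R"])@np.array(X)+np.array(c["t"]); return [round(c["fx"]*q[0]/q[2]+c["cx"]),round(c["fy"]*q[1]/q[2]+c["cy"])]
def ray(c,uv,z):
    R=np.array(c["R"]);o=-R.T@np.array(c["t"]);d=R.T@np.array([(uv[0]-c["cx"])/c["fx"],(uv[1]-c["cy"])/c["fy"],1])
    return o+d*(z-o[2])/d[2]
E
python3 - <<'E'
from h import *
for n in ["top","scene"]:
    c=eyes.capture(n); cv2.imwrite(f"pics/{n}0.png",c["frame"])
    for l in ["uv_lamp","uv_lens","work_lamp","winder","bin","neck","inlay","pad","screw_jar","wax_tin","glue_bottle","mug","string_box"]:
        for r in eyes.landmark_of(n,l)[:3]:
            X=w(c,r["point"]); print(n,l,round(r["p"],2),X.round(0),pix(c,X))
s=ctrl.sense();print(s["time_s"],s["eef_pos"],s["ee_rot"],s["grip_width"])
E
```

```text
top uv_lamp 0.7 [ 514. -191.    3.] [398, 244]
top uv_lens 0.76 [ 581. -211.    4.] [406, 220]
top work_lamp 0.92 [ 504. -266.    4.] [426, 248]
top winder 0.79 [ 245. -463.    2.] [498, 346]
top winder 0.77 [333. 119.  -2.] [284, 308]
top bin 0.8 [ 501. -273.   -3.] [428, 250]
top neck 0.58 [503. 288.  -0.] [224, 244]
top inlay 0.7 [ 502. -269.   -3.] [427, 249]
top inlay 0.44 [425. 281.  50.] [222, 272]
top inlay 0.29 [ 579. -215.    7.] [408, 221]
top pad 0.82 [569.  21.  -6.] [322, 223]
top screw_jar 0.97 [ 302. -297.    2.] [437, 323]
top wax_tin 0.6 [551. 427.  -2.] [175, 226]
top glue_bottle 0.58 [789.  94.  -2.] [298, 144]
top glue_bottle 0.37 [ 772. -233.    2.] [415, 152]
top mug 0.81 [789. -87.  -1.] [362, 145]
top mug 0.31 [787.  93.  -1.] [298, 145]
top string_box 0.84 [ 767. -234.    1.] [415, 154]
scene uv_lamp 0.67 [ 515. -191.    4.] [285, 221]
scene uv_lens 0.71 [ 577. -210.    2.] [264, 226]
scene uv_lens 0.48 [ 508. -268.    6.] [273, 209]
scene work_lamp 0.64 [ 509. -269.    6.] [273, 209]
scene work_lamp 0.19 [793. -89.  -1.] [214, 275]
scene work_lamp 0.18 [ 57
[... 350 characters left out ...]
ene neck 0.72 [ 767. -230.   -1.] [200, 246]
scene inlay 0.57 [425. 279.  53.] [428, 279]
scene inlay 0.16 [791. -89.  -0.] [215, 275]
scene pad 0.7 [569.  15.  -1.] [311, 264]
scene screw_jar 0.77 [ 305. -292.   -2.] [322, 190]
scene wax_tin 0.57 [553. 425.  -1.] [434, 360]
scene glue_bottle 0.7 [788.  91.  -1.] [251, 315]
scene glue_bottle 0.61 [424. 280.  54.] [429, 279]
scene mug 0.63 [791. -86.  -3.] [215, 276]
scene mug 0.3 [ 515. -192.    2.] [285, 222]
scene string_box 0.73 [ 578. -215.    3.] [262, 225]
scene string_box 0.56 [ 767. -230.    3.] [200, 245]
1.4 [188.30113935 490.07367177 256.2857392 ] [ 5.28751967e-07  1.82397757e-01  9.83224826e-01 -8.14909467e-06] 0.9986536889903288
```

```bash
python3 -c "
import cv2
a=cv2.imread('pics/top0.png');cv2.imwrite('pics/topc.png',cv2.resize(a[180:330,350:520],None,fx=4,fy=4,interpolation=cv2.INTER_CUBIC)[:600])
cv2.imwrite('pics/neckc.png',cv2.resize(a[200:340,150:340],None,fx=4,fy=4,interpolation=cv2.INTER_CUBIC))"
```

```text
(no output)
```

View pics/top0.png

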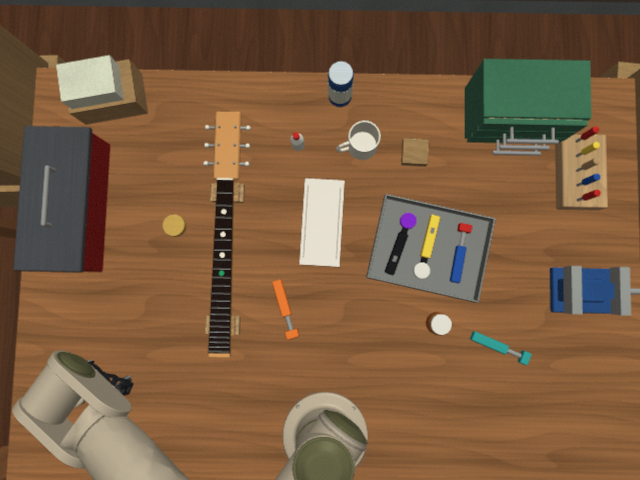

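View pics/topc.png

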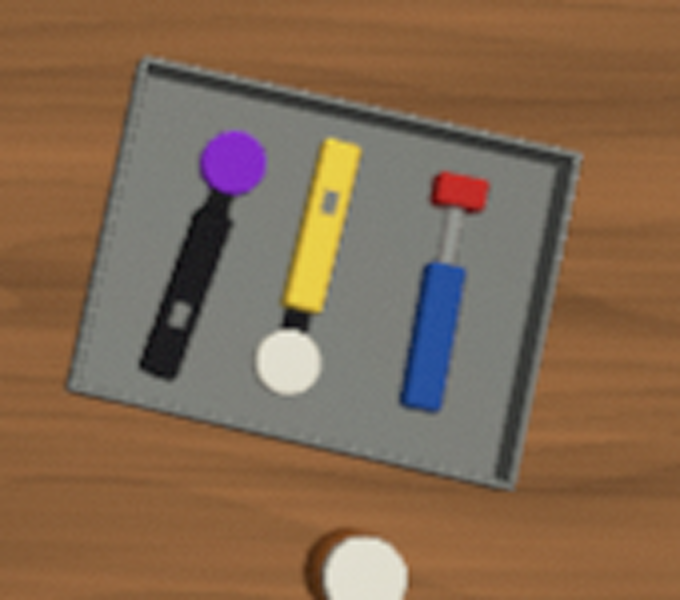

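View pics/neckc.png

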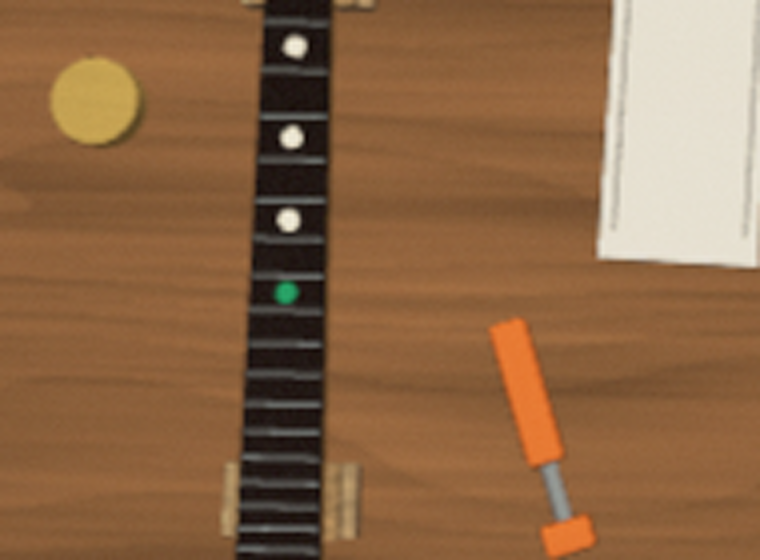

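The violet-headed, black-handled lamp is at top-image px (407,220)–(392,273). The yellow-handled lamp with the white head (422,270) and the blue and red winder (460,250) share the bin. The orange (285,310) and teal (500,347) winders are look-alikes on the bench. The violet one fits the description, and the crop confirms it. The green inlay is at (221.5,273) and the pad at (322,223).

```bash
cat >> h.py <<'E'
def lamp(c,zh,zt,cam=None):
    "head centre, yaw from colour (violet) and lamp mask"
    f=cv2.cvtColor(c["frame"],cv2.COLOR_BGR2HSV)
    v=cv2.inRange(f,(130,120,60),(155,255,255)); ys,xs=np.nonzero(v)
    return ray(c,(xs.mean(),ys.mean()),zh),len(xs)
E
python3 - <<'E'
from h import *
for n in ["top","scene"]:
    c=eyes.capture(n); print(n,"head",lamp(c,26,0))
    f=cv2.cvtColor(c["frame"],cv2.COLOR_BGR2HSV)
    m=eyes.cut_out(n,"uv_lamp")[0]; ys,xs=np.nonzero(m["mask"]); print(m["p"],len(xs))
    P=np.array([ray(c,(x,y),30)[:2] for x,y in zip(xs,ys)]); u=np.linalg.svd(P-P.mean(0))[2][0]; u*=np.sign(u[0])
    e=(P-P.mean(0))@u; print("mean",P.mean(0),"yaw",np.degrees(np.arctan2(u[1],u[0])),"mid",P.mean(0)+u*(e.max()+e.min())/2,np.ptp(e))
    g=cv2.inRange(f,(45,100,60),(85,255,255)); k,_,st,ce=cv2.connectedComponentsWithStats(g)
    for i in range(1,k):
        X=ray(c,ce[i],56)
        if abs(X[0]-425)<40 and abs(X[1]-280)<40: print("inlay",X,st[i,4])
    m=eyes.cut_out(n,"pad")[0]; pts=np.argwhere(m["mask"])[:,::-1]
    Q=np.array([ray(c,p,8)[:2] for p in pts]).astype(np.float32); print("pad",m["p"],cv2.minAreaRect(Q))
s=ctrl.sense();print(s["time_s"])
E
```

```text
top head (array([ 576.92176658, -212.69502505,   26.        ]), 205)
0.65 628
mean [ 518.52333847 -193.09737415] yaw -18.979390279265054 mid [ 514.19567783 -191.60898213] 174.8450355785041
inlay [422.93908314 282.09596748  56.        ] 32
pad 0.75 ((568.867431640625, 19.819202423095703), (109.57147979736328, 239.18301391601562), 87.89020538330078)
scene head (array([ 583.17708233, -204.37757427,   26.        ]), 151)
0.74 502
mean [ 527.19104729 -181.036466  ] yaw -13.62525486570731 mid [ 521.85575113 -179.74323241] 176.75637590766394
inlay [422.63500259 281.65787574  56.        ] 27
pad 0.94 ((573.6674194335938, 27.137805938720703), (118.87542724609375, 242.1538543701172), 86.78492736816406)
1.7
```

Request:
{"op": "step_arm", "data": {"increments": [{"dx":-1,"dy":-1},{"dx":-1,"dy":-1},{"dx":-1,"dy":-1},{"dx":-1,"dy":-1},{"dx":-1,"dy":-1}], "fingers": 60}}

```text
invalid input at $.increments[0]: expected keys dx, dy, dz, wx, wy, wz
```

Request:
{"op": "step_arm", "data": {"increments": [{"dx":-1,"dy":-1,"dz":0,"wx":0,"wy":0,"wz":0},{"dx":-1,"dy":-1,"dz":0,"wx":0,"wy":0,"wz":0},{"dx":-1,"dy":-1,"dz":0,"wx":0,"wy":0,"wz":0},{"dx":-1,"dy":-1,"dz":0,"wx":0,"wy":0,"wz":0},{"dx":-1,"dy":-1,"dz":0,"wx":0,"wy":0,"wz":0}], "fingers": 60}}

```text
time_s: 2.2
eef_pos: [260.5, 327.3, 256.4]
ee_rot: [0.0, 0.182, 0.983, 0.0]
force: [1.1, 0.1, -0.2]
grip_width: 0.702
grip_force: 0.0
```

Request:
{"op": "step_arm", "data": {"increments": [{"dx":-1,"dy":-1,"dz":0,"wx":0,"wy":0,"wz":0},{"dx":-1,"dy":-1,"dz":0,"wx":0,"wy":0,"wz":0},{"dx":-1,"dy":-1,"dz":0,"wx":0,"wy":0,"wz":0},{"dx":-1,"dy":-1,"dz":0,"wx":0,"wy":0,"wz":0},{"dx":-1,"dy":-1,"dz":0,"wx":0,"wy":0,"wz":0}]}}

```text
time_s: 2.7
eef_pos: [332.4, 165.7, 256.5]
ee_rot: [0.0, 0.182, 0.983, 0.0]
force: [0.7, 0.2, -0.3]
grip_width: 0.7
grip_force: 0.0
```

Request:
{"op": "step_arm", "data": {"increments": [{"dx":-1,"dy":-1,"dz":0,"wx":0,"wy":0,"wz":0},{"dx":-1,"dy":-1,"dz":0,"wx":0,"wy":0,"wz":0},{"dx":-1,"dy":-1,"dz":0,"wx":0,"wy":0,"wz":0},{"dx":-1,"dy":-1,"dz":0,"wx":0,"wy":0,"wz":0},{"dx":-1,"dy":-1,"dz":0,"wx":0,"wy":0,"wz":0}]}}

```text
time_s: 3.2
eef_pos: [404.3, 4.0, 256.5]
ee_rot: [0.0, 0.183, 0.983, -0.0]
force: [1.1, 0.6, -0.2]
grip_width: 0.707
grip_force: 0.0
```

Request:
{"op": "step_arm", "data": {"increments": [{"dx":-1,"dy":-1,"dz":0,"wx":0,"wy":0,"wz":0},{"dx":-1,"dy":-1,"dz":0,"wx":0,"wy":0,"wz":0},{"dx":-1,"dy":-1,"dz":0,"wx":0,"wy":0,"wz":0},{"dx":-1,"dy":-1,"dz":0,"wx":0,"wy":0,"wz":0},{"dx":-1,"dy":-1,"dz":0,"wx":0,"wy":0,"wz":0}]}}

```text
time_s: 3.7
eef_pos: [476.1, -157.4, 256.3]
ee_rot: [0.0, 0.182, 0.983, 0.0]
force: [0.0, 0.7, 0.4]
grip_width: 0.705
grip_force: 0.0
```

```bash
cat >> h.py <<'E'
from scipy.spatial.transform import Rotation as Ro
def tool():
    s=ctrl.sense(); q=np.array(s["ee_rot"]); return s,Ro.from_quat(q[[1,2,3,0]]),np.array(s["eef_pos"])
def go(T,lampyaw=None):
    "units: shift along present tool axes, then turn so that tool y is square to lampyaw (deg)"
    s,r,p=tool(); y=r.as_matrix()[:,1]; print("t",s["time_s"],"units",(r.inv().apply(np.array(T)-p)/25).round(2))
    if lampyaw is not None:
        d=lampyaw+90-np.degrees(np.arctan2(y[1],y[0])); print("wz units",-((d+90)%180-90)/6)
def wcam():
    s,r,p=tool(); c=eyes.capture("wrist"); A=np.array(c["tool_from_camera"])
    M=r.as_matrix()@A[:3,:3]; o=r.apply(A[:3,3])+p; c["R"]=M.T; c["t"]=-M.T@o; return c
E
python3 - <<'E'
from h import *
c=wcam(); cv2.imwrite("pics/w1.png",c["frame"])
print("head",lamp(c,28,0))
for l in ["uv_lamp","uv_lens"]:
    for r in eyes.landmark_of("wrist",l)[:2]: print(l,r["p"],w(c,r["point"]))
for m in eyes.cut_out("wrist","uv_lamp")[:1]:
    ys,xs=np.nonzero(m["mask"]); print(m["p"],len(xs),xs.min(),xs.max(),ys.min(),ys.max())
    P=np.array([ray(c,(x,y),31)[:2] for x,y in zip(xs[::9],ys[::9])]).astype(np.float32); print(cv2.minAreaRect(P))
go([509.5,-190,120],-18.5)
E
```

```text
head (array([ 575.66059781, -211.96261605,   28.        ]), 1166)
uv_lamp 0.9 [ 519.15551334 -192.34364506    5.77881225]
uv_lens 0.69 [ 581.10150019 -212.3091673     5.24717857]
0.94 4161 286 324 171 328
((515.3301391601562, -187.50885009765625), (40.209346771240234, 175.7264862060547), 67.37445068359375)
t 3.9 units [-1.76 -0.78  5.44]
wz units -0.42796125076252406
```

View pics/w1.png

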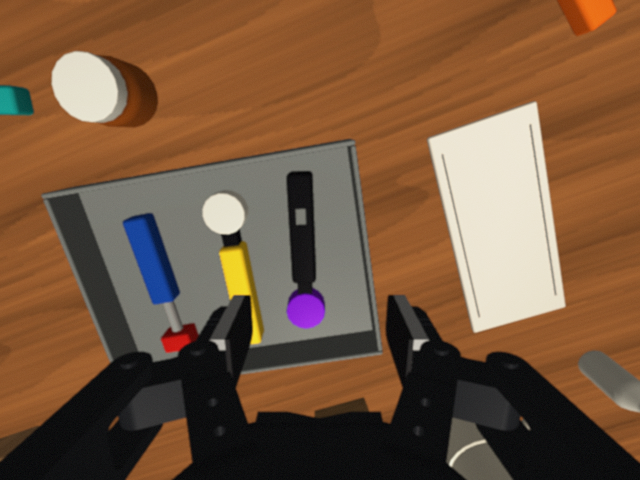

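The wrist view shows the violet head at (306,309) and the black handle's tail at (300,175), with clear space around the handle for the fingers.

Request:
{"op": "step_arm", "data": {"increments": [{"dx":-0.9,"dy":-0.4,"dz":1,"wx":0,"wy":0,"wz":0},{"dx":-0.9,"dy":-0.4,"dz":1,"wx":0,"wy":0,"wz":0},{"dx":0,"dy":0,"dz":1,"wx":0,"wy":0,"wz":0},{"dx":0,"dy":0,"dz":1,"wx":0,"wy":0,"wz":-0.4},{"dx":0,"dy":0,"dz":1,"wx":0,"wy":0,"wz":0}]}}

```text
time_s: 4.4
eef_pos: [510.4, -189.6, 130.6]
ee_rot: [0.0, 0.161, 0.987, 0.0]
force: [-0.2, -1.1, 0.1]
grip_width: 0.703
grip_force: 0.0
```

Run:
```python
from h import *
c=wcam(); cv2.imwrite("pics/w2.png",c["frame"])
print("head",lamp(c,28,0))
for m in eyes.cut_out("wrist","uv_lamp")[:1]:
    ys,xs=np.nonzero(m["mask"]); print(m["p"],len(xs))
    P=np.array([ray(c,(x,y),31)[:2] for x,y in zip(xs[::9],ys[::9])]).astype(np.float32); print(cv2.minAreaRect(P))
go([510,-189.5,32],-18.5)
```

```text
head (array([ 574.72419057, -212.1892539 ,   28.        ]), 2685)
0.84 10210
((513.3239135742188, -194.40985107421875), (42.37199401855469, 173.39125061035156), 73.85962677001953)
t 4.5 units [-0.06 -0.02  3.87]
wz units -0.009558902375092751
```

View pics/w2.png

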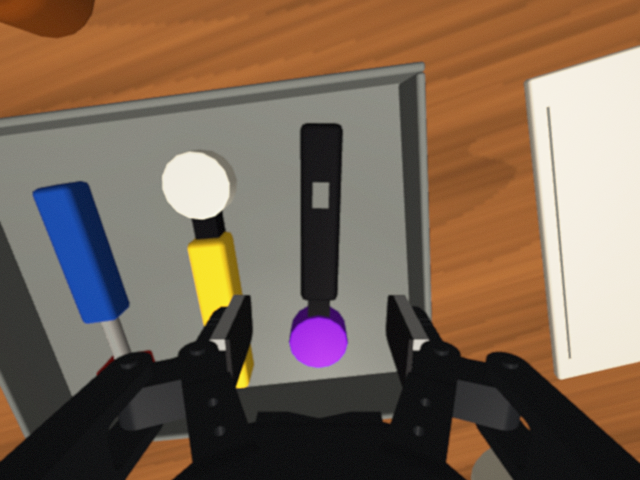

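The handle is square to the fingers and centred at column 320. I'm descending and gripping.

Request:
{"op": "step_arm", "data": {"increments": [{"dx":0,"dy":0,"dz":1,"wx":0,"wy":0,"wz":0},{"dx":0,"dy":0,"dz":1,"wx":0,"wy":0,"wz":0},{"dx":0,"dy":0,"dz":1,"wx":0,"wy":0,"wz":0},{"dx":0,"dy":0,"dz":0.75,"wx":0,"wy":0,"wz":0},{"dx":0,"dy":0,"dz":0,"wx":0,"wy":0,"wz":0}]}}

```text
time_s: 5.0
eef_pos: [510.0, -189.9, 37.0]
ee_rot: [-0.001, 0.161, 0.987, 0.001]
force: [0.2, 0.2, 0.1]
grip_width: 0.703
grip_force: 0.0
```

Request:
{"op": "step_arm", "data": {"increments": [{"dx":0,"dy":0,"dz":0,"wx":0,"wy":0,"wz":0},{"dx":0,"dy":0,"dz":0,"wx":0,"wy":0,"wz":0},{"dx":0,"dy":0,"dz":0,"wx":0,"wy":0,"wz":0},{"dx":0,"dy":0,"dz":0,"wx":0,"wy":0,"wz":0},{"dx":0,"dy":0,"dz":0,"wx":0,"wy":0,"wz":0}], "fingers": 0, "squeeze": 40}}

```text
time_s: 5.5
eef_pos: [511.4, -191.1, 39.3]
ee_rot: [0.001, 0.162, 0.987, -0.0]
force: [-1.0, 1.2, 7.5]
grip_width: 0.304
grip_force: 41.2
```

Request:
{"op": "step_arm", "data": {"increments": [{"dx":0,"dy":0,"dz":-0.3,"wx":0,"wy":0,"wz":0},{"dx":0,"dy":0,"dz":-0.5,"wx":0,"wy":0,"wz":0},{"dx":0,"dy":0,"dz":-0.5,"wx":0,"wy":0,"wz":0},{"dx":0,"dy":0,"dz":-0.3,"wx":0,"wy":0,"wz":0},{"dx":0,"dy":0,"dz":0,"wx":0,"wy":0,"wz":0}]}}

```text
time_s: 6.0
eef_pos: [511.1, -191.1, 79.1]
ee_rot: [0.001, 0.162, 0.987, -0.001]
force: [-0.5, -0.1, -2.6]
grip_width: 0.295
grip_force: 40.0
```

Request:
{"op": "step_arm", "data": {"increments": [{"dx":0,"dy":0,"dz":-0.9,"wx":0,"wy":0,"wz":0},{"dx":0,"dy":0,"dz":-0.9,"wx":0,"wy":0,"wz":0},{"dx":0,"dy":0,"dz":-0.9,"wx":0,"wy":0,"wz":0},{"dx":0,"dy":0,"dz":-0.7,"wx":0,"wy":0,"wz":0},{"dx":0,"dy":0,"dz":0,"wx":0,"wy":0,"wz":0}]}}

```text
time_s: 6.5
eef_pos: [511.3, -191.2, 164.3]
ee_rot: [0.002, 0.162, 0.987, -0.001]
force: [0.2, -0.5, -1.6]
grip_width: 0.297
grip_force: 40.1
```

Run:
```python
from h import *
s,r,p=tool(); z=p[2]-34.3
for n in ["top","scene"]:
    c=eyes.capture(n); h,k=lamp(c,z+21,0); print(n,"head",h,k,"rel",h-p)
    for l in ["uv_lamp","uv_lens"]:
        for q in eyes.landmark_of(n,l)[:1]: print(l,q["p"],w(c,q["point"]))
go([357.5,305,180])
```

```text
top head [nan nan nan] 0 rel [nan nan nan]
uv_lens 0.64 [ 490.51346188 -355.74898526    9.37675342]
scene head [ 588.3530751  -191.7075115   151.04396233] 196 rel [ 77.0895997   -0.48641666 -13.3       ]
uv_lamp 0.63 [ 512.15801361 -193.58985898  121.86563355]
uv_lens 0.91 [ 578.69836336 -216.12872839  122.04232809]
t 6.8 units [12.12 16.84 -0.71]h.py:13: RuntimeWarning: Mean of empty slice.
  return ray(c,(xs.mean(),ys.mean()),zh),len(xs)
  ret = ret.dtype.type(ret / rcount)
```

Request:
{"op": "step_arm", "data": {"increments": [{"dx":0.7,"dy":0.95,"dz":-0.1,"wx":0,"wy":0,"wz":0},{"dx":0.7,"dy":0.95,"dz":-0.1,"wx":0,"wy":0,"wz":0},{"dx":0.7,"dy":0.95,"dz":-0.1,"wx":0,"wy":0,"wz":0},{"dx":0.7,"dy":0.95,"dz":-0.1,"wx":0,"wy":0,"wz":0},{"dx":0.7,"dy":0.95,"dz":0,"wx":0,"wy":0,"wz":0}]}}

```text
time_s: 7.3
eef_pos: [465.0, -49.3, 172.3]
ee_rot: [-0.0, 0.162, 0.987, 0.0]
force: [-0.2, -0.1, -1.5]
grip_width: 0.294
grip_force: 40.0
```

Request:
{"op": "step_arm", "data": {"increments": [{"dx":0.7,"dy":0.95,"dz":0,"wx":0,"wy":0,"wz":0},{"dx":0.7,"dy":0.95,"dz":0,"wx":0,"wy":0,"wz":0},{"dx":0.7,"dy":0.95,"dz":0,"wx":0,"wy":0,"wz":0},{"dx":0.7,"dy":0.95,"dz":0,"wx":0,"wy":0,"wz":0},{"dx":0.7,"dy":0.95,"dz":0,"wx":0,"wy":0,"wz":0}]}}

```text
time_s: 7.8
eef_pos: [419.8, 91.2, 172.1]
ee_rot: [-0.0, 0.162, 0.987, -0.0]
force: [0.9, 0.5, -1.2]
grip_width: 0.293
grip_force: 40.0
```

Request:
{"op": "step_arm", "data": {"increments": [{"dx":0.7,"dy":0.95,"dz":0,"wx":0,"wy":0,"wz":0},{"dx":0.7,"dy":0.95,"dz":0,"wx":0,"wy":0,"wz":0},{"dx":0.7,"dy":0.95,"dz":0,"wx":0,"wy":0,"wz":0},{"dx":0.7,"dy":0.95,"dz":0,"wx":0,"wy":0,"wz":0},{"dx":0.7,"dy":0.95,"dz":0,"wx":0,"wy":0,"wz":0}]}}

```text
time_s: 8.3
eef_pos: [374.8, 231.7, 172.1]
ee_rot: [-0.0, 0.162, 0.987, -0.0]
force: [1.1, -0.0, -1.4]
grip_width: 0.294
grip_force: 40.0
```

Request:
{"op": "step_arm", "data": {"increments": [{"dx":0.7,"dy":0.9,"dz":0,"wx":0,"wy":0,"wz":0},{"dx":0.6,"dy":0.9,"dz":0,"wx":0,"wy":0,"wz":0},{"dx":0.4,"dy":0.7,"dz":0,"wx":0,"wy":0,"wz":0},{"dx":0,"dy":0,"dz":0,"wx":0,"wy":0,"wz":0},{"dx":0,"dy":0,"dz":0,"wx":0,"wy":0,"wz":0}]}}

```text
time_s: 8.8
eef_pos: [355.0, 303.2, 172.1]
ee_rot: [-0.0, 0.161, 0.987, -0.0]
force: [-0.4, -0.2, -1.5]
grip_width: 0.29
grip_force: 40.1
```

Run:
```python
from h import *
s,r,p=tool(); z=p[2]-34.3; print(p)
for n in ["scene","top"]:
    c=eyes.capture(n); cv2.imwrite(f"pics/{n}2.png",c["frame"])
    for l in ["uv_lamp","uv_lens"]:
        for q in eyes.landmark_of(n,l)[:1]: print(n,l,q["p"],w(c,q["point"]),w(c,q["point"])-p)
    if n=="scene":
        im=c["frame"]; u,v=pix(c,p); cv2.imwrite("pics/sc.png",cv2.resize(im[max(v-90,0):v+90,max(u-120,0):u+120],None,fx=3.2,fy=3.2,interpolation=cv2.INTER_CUBIC)); print(u-120,v-90,"pred lens",pix(c,p+[65.5,-21.5,-34.3]))
go([357.5,303.5,125])
```

```text
[354.9739428  303.20365248 172.0767191 ]
scene uv_lamp 0.93 [358.45147333 302.07620212 135.50254481] [  3.47753053  -1.12745036 -36.57417429]
345 141 pred lens [435, 249]
top uv_lamp 0.88 [357.96294471 301.68077007 137.75672539] [  2.98900191  -1.52288241 -34.31999371]
top uv_lens 0.87 [421.97579654 280.1931187  138.48859966] [ 67.00185374 -23.01053379 -33.58811944]
t 9.1 units [-0.07  0.05  1.9 ]
```

View pics/sc.png

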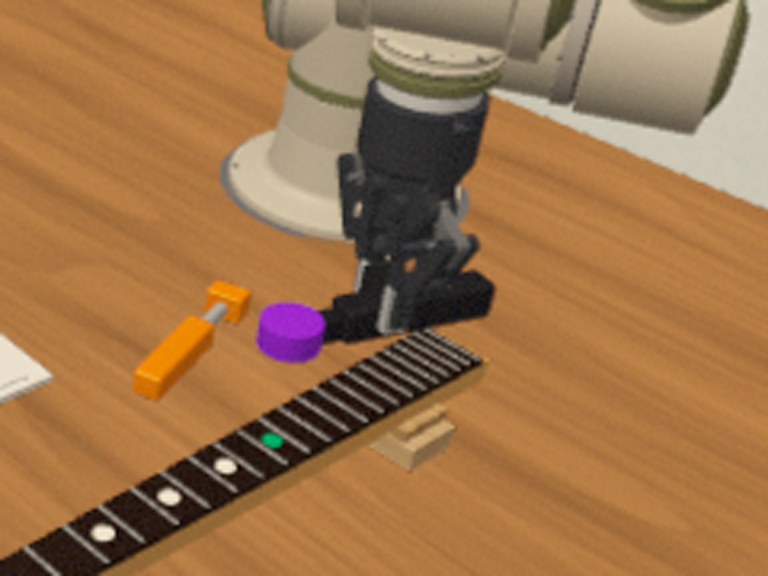

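The lamp is held level, with its violet head at crop px (291,332) approaching the green inlay at (272,440). I'm lowering it to about 38 mm above the inlay, then holding.

Request:
{"op": "step_arm", "data": {"increments": [{"dx":0,"dy":0.1,"dz":0.5,"wx":0,"wy":0,"wz":0},{"dx":0,"dy":0,"dz":0.6,"wx":0,"wy":0,"wz":0},{"dx":0,"dy":0,"dz":0.4,"wx":0,"wy":0,"wz":0},{"dx":0,"dy":0,"dz":0.25,"wx":0,"wy":0,"wz":0},{"dx":0,"dy":0,"dz":0,"wx":0,"wy":0,"wz":0}]}}

```text
time_s: 9.6
eef_pos: [355.7, 305.6, 127.9]
ee_rot: [-0.001, 0.162, 0.987, -0.0]
force: [0.1, 0.0, -1.6]
grip_width: 0.293
grip_force: 40.0
```

Run:
```python
from h import *
s,r,p=tool(); print(p,s["force"])
for n in ["scene","top"]:
    c=eyes.capture(n)
    if n=="top": print("violet top",lamp(c,p[2]-34.3+23,0))
    for l in ["uv_lamp","uv_lens"]:
        for q in eyes.landmark_of(n,l)[:1]: print(n,l,q["p"],w(c,q["point"]),w(c,q["point"])-p)
    if n=="scene":
        im=c["frame"]; u,v=428,265; cv2.imwrite("pics/sc3.png",cv2.resize(im[v-60:v+60,u-80:u+80],None,fx=5,fy=5,interpolation=cv2.INTER_CUBIC))
        print(pix(c,[422.9,282,56]))
```

```text
[355.68355998 305.62576778 127.93898983] [ 0.14702342  0.03705157 -1.64678798]
scene uv_lamp 0.71 [359.45682332 303.94700015  88.07228668] [  3.77326334  -1.67876763 -39.86670315]
scene uv_lens 0.56 [419.24860491 282.68160485  89.74734414] [ 63.56504493 -22.94416293 -38.19164569]
[430, 278]
violet top (array([421.97604214, 280.08193469, 116.63898983]), 263)
top uv_lamp 0.78 [357.06638899 300.28642727  90.54907775] [  1.382829    -5.33934051 -37.38991209]
top uv_lens 0.87 [422.8937525  283.88621485  96.43900516] [ 67.21019252 -21.73955293 -31.49998467]
```

View pics/sc3.png

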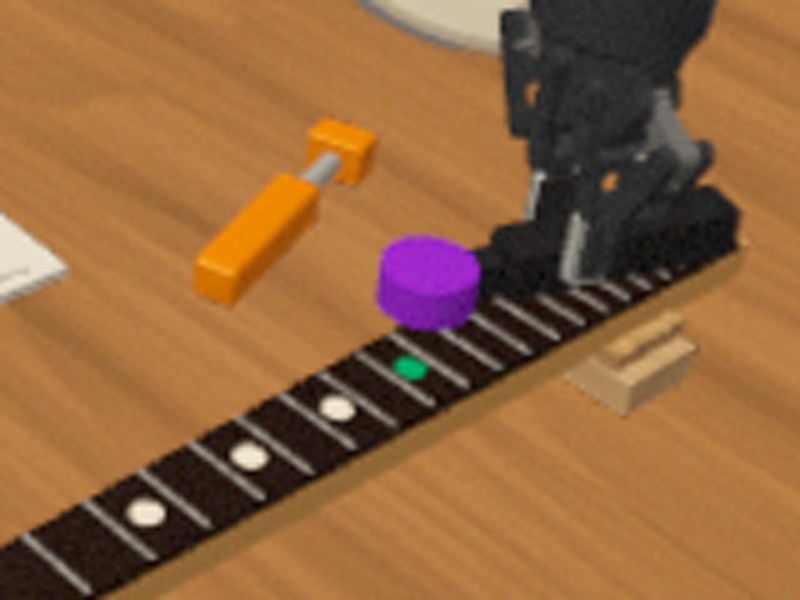

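The head at (428,283) sits directly above the green inlay at (410,368) with a gap below it. Every estimate puts the lens within about 4 mm of the inlay's axis, so I'm holding.

Request:
{"op": "step_arm", "data": {"increments": [{"dx":0,"dy":0,"dz":0,"wx":0,"wy":0,"wz":0},{"dx":0,"dy":0,"dz":0,"wx":0,"wy":0,"wz":0},{"dx":0,"dy":0,"dz":0,"wx":0,"wy":0,"wz":0},{"dx":0,"dy":0,"dz":0,"wx":0,"wy":0,"wz":0},{"dx":0,"dy":0,"dz":0,"wx":0,"wy":0,"wz":0}]}}

```text
time_s: 10.4
eef_pos: [356.0, 305.8, 128.8]
ee_rot: [-0.0, 0.162, 0.987, -0.0]
force: [-0.4, -0.1, -1.2]
grip_width: 0.291
grip_force: 40.0
```

Request:
{"op": "step_arm", "data": {"increments": [{"dx":0,"dy":0,"dz":0,"wx":0,"wy":0,"wz":0},{"dx":0,"dy":0,"dz":0,"wx":0,"wy":0,"wz":0},{"dx":0,"dy":0,"dz":0,"wx":0,"wy":0,"wz":0},{"dx":0,"dy":0,"dz":0,"wx":0,"wy":0,"wz":0},{"dx":0,"dy":0,"dz":0,"wx":0,"wy":0,"wz":0}]}}

```text
time_s: 10.9
eef_pos: [356.0, 305.8, 128.8]
ee_rot: [0.0, 0.162, 0.987, -0.0]
force: [0.1, 0.6, -2.1]
grip_width: 0.296
grip_force: 40.0
```

Request:
{"op": "step_arm", "data": {"increments": [{"dx":0,"dy":0,"dz":0,"wx":0,"wy":0,"wz":0},{"dx":0,"dy":0,"dz":0,"wx":0,"wy":0,"wz":0},{"dx":0,"dy":0,"dz":0,"wx":0,"wy":0,"wz":0},{"dx":0,"dy":0,"dz":0,"wx":0,"wy":0,"wz":0},{"dx":0,"dy":0,"dz":0,"wx":0,"wy":0,"wz":0}]}}

```text
time_s: 11.4
eef_pos: [356.0, 305.8, 128.8]
ee_rot: [0.0, 0.162, 0.987, 0.0]
force: [-0.6, -0.0, -0.3]
grip_width: 0.298
grip_force: 40.0
```

Request:
{"op": "step_arm", "data": {"increments": [{"dx":0,"dy":0,"dz":0,"wx":0,"wy":0,"wz":0},{"dx":0,"dy":0,"dz":0,"wx":0,"wy":0,"wz":0},{"dx":0,"dy":0,"dz":0,"wx":0,"wy":0,"wz":0},{"dx":0,"dy":0,"dz":0,"wx":0,"wy":0,"wz":0},{"dx":0,"dy":0,"dz":0,"wx":0,"wy":0,"wz":0}]}}

```text
time_s: 11.9
eef_pos: [356.0, 305.8, 128.8]
ee_rot: [-0.0, 0.162, 0.987, -0.0]
force: [-0.8, 0.3, -0.9]
grip_width: 0.293
grip_force: 40.0
```

Request:
{"op": "step_arm", "data": {"increments": [{"dx":0,"dy":0,"dz":0,"wx":0,"wy":0,"wz":0},{"dx":0,"dy":0,"dz":0,"wx":0,"wy":0,"wz":0},{"dx":0,"dy":0,"dz":-0.5,"wx":0,"wy":0,"wz":0},{"dx":0,"dy":0,"dz":-1,"wx":0,"wy":0,"wz":0},{"dx":0,"dy":0,"dz":-0.5,"wx":0,"wy":0,"wz":0}]}}

```text
time_s: 12.4
eef_pos: [356.4, 306.0, 180.4]
ee_rot: [0.001, 0.162, 0.987, 0.001]
force: [0.5, 0.0, -1.5]
grip_width: 0.291
grip_force: 40.1
```

```bash
python3 -c "
from h import *
go([566,21.5,177],-2)"
```

```text
t 12.4 units [-11.58  -8.11   0.14]
wz units -2.768899218048612
```

Request:
{"op": "step_arm", "data": {"increments": [{"dx":-0.8,"dy":-0.6,"dz":0,"wx":0,"wy":0,"wz":0},{"dx":-1,"dy":-0.7,"dz":0,"wx":0,"wy":0,"wz":0},{"dx":-1,"dy":-0.7,"dz":0,"wx":0,"wy":0,"wz":0},{"dx":-1,"dy":-0.7,"dz":0,"wx":0,"wy":0,"wz":0},{"dx":-1,"dy":-0.7,"dz":0,"wx":0,"wy":0,"wz":0}]}}

```text
time_s: 12.9
eef_pos: [443.2, 185.8, 178.8]
ee_rot: [0.0, 0.162, 0.987, 0.0]
force: [0.5, 0.2, -2.4]
grip_width: 0.294
grip_force: 40.1
```

Request:
{"op": "step_arm", "data": {"increments": [{"dx":-1,"dy":-0.7,"dz":0,"wx":0,"wy":0,"wz":0},{"dx":-1,"dy":-0.7,"dz":0,"wx":0,"wy":0,"wz":0},{"dx":-1,"dy":-0.7,"dz":0,"wx":0,"wy":0,"wz":0},{"dx":-1,"dy":-0.7,"dz":0,"wx":0,"wy":0,"wz":0},{"dx":-1,"dy":-0.7,"dz":0,"wx":0,"wy":0,"wz":0}]}}

```text
time_s: 13.4
eef_pos: [533.7, 63.0, 178.7]
ee_rot: [-0.0, 0.162, 0.987, 0.0]
force: [0.5, 0.7, -1.9]
grip_width: 0.292
grip_force: 40.1
```

Request:
{"op": "step_arm", "data": {"increments": [{"dx":-1,"dy":-0.7,"dz":0,"wx":0,"wy":0,"wz":0},{"dx":-0.8,"dy":-0.5,"dz":0,"wx":0,"wy":0,"wz":-0.7},{"dx":0,"dy":0,"dz":0,"wx":0,"wy":0,"wz":-1},{"dx":0,"dy":0,"dz":0,"wx":0,"wy":0,"wz":-1},{"dx":0,"dy":0,"dz":0,"wx":0,"wy":0,"wz":0}]}}

```text
time_s: 13.9
eef_pos: [566.1, 21.2, 178.6]
ee_rot: [-0.0, 0.021, 1.0, 0.0]
force: [0.6, 0.2, -1.6]
grip_width: 0.293
grip_force: 40.1
```

Run:
```python
from h import *
s,r,p=tool(); print(p)
for n in ["scene","top"]:
    c=eyes.capture(n)
    for q in eyes.landmark_of(n,"uv_lamp")[:1]: print(n,q["p"],w(c,q["point"]),w(c,q["point"])-p)
go([566,20.5,60],-2)
```

```text
[566.12593898  21.16449865 178.57157033]
scene 0.86 [568.083629    18.61968053 139.31432638] [  1.95769002  -2.54481812 -39.25724394]
top 0.5 [570.86739649  21.4246448  141.4089388 ] [  4.74145751   0.26014615 -37.16263152]
t 14.1 units [ 0.   -0.04  4.75]
wz units -0.08645290400138113
```

Request:
{"op": "step_arm", "data": {"increments": [{"dx":0,"dy":0,"dz":1,"wx":0,"wy":0,"wz":0},{"dx":0,"dy":0,"dz":1,"wx":0,"wy":0,"wz":0},{"dx":0,"dy":0,"dz":1,"wx":0,"wy":0,"wz":0},{"dx":0,"dy":0,"dz":1,"wx":0,"wy":0,"wz":0},{"dx":0,"dy":0,"dz":0.8,"wx":0,"wy":0,"wz":0}]}}

```text
time_s: 14.6
eef_pos: [565.8, 21.5, 57.5]
ee_rot: [-0.0, 0.022, 1.0, 0.0]
force: [0.7, -0.8, -1.7]
grip_width: 0.291
grip_force: 40.1
```

Request:
{"op": "step_arm", "data": {"increments": [{"dx":0,"dy":0,"dz":0.2,"wx":0,"wy":0,"wz":0},{"dx":0,"dy":0,"dz":0.1,"wx":0,"wy":0,"wz":0},{"dx":0,"dy":0,"dz":0.1,"wx":0,"wy":0,"wz":0},{"dx":0,"dy":0,"dz":0,"wx":0,"wy":0,"wz":0},{"dx":0,"dy":0,"dz":0,"wx":0,"wy":0,"wz":0}]}}

```text
time_s: 15.1
eef_pos: [566.5, 21.3, 49.5]
ee_rot: [0.001, 0.021, 1.0, -0.0]
force: [-0.2, -0.1, -1.6]
grip_width: 0.292
grip_force: 40.0
```

Request:
{"op": "step_arm", "data": {"increments": [{"dx":0,"dy":0,"dz":0.06,"wx":0,"wy":0,"wz":0},{"dx":0,"dy":0,"dz":0.04,"wx":0,"wy":0,"wz":0},{"dx":0,"dy":0,"dz":0,"wx":0,"wy":0,"wz":0}]}}

```text
time_s: 15.4
eef_pos: [566.1, 21.3, 46.2]
ee_rot: [-0.0, 0.021, 1.0, 0.0]
force: [-0.2, -0.2, -3.0]
grip_width: 0.295
grip_force: 40.0
```

Request:
{"op": "step_arm", "data": {"increments": [{"dx":0,"dy":0,"dz":0.06,"wx":0,"wy":0,"wz":0},{"dx":0,"dy":0,"dz":0,"wx":0,"wy":0,"wz":0}]}}

```text
time_s: 15.6
eef_pos: [566.1, 21.3, 44.6]
ee_rot: [-0.0, 0.021, 1.0, 0.0]
force: [0.2, 0.0, -1.8]
grip_width: 0.3
grip_force: 40.0
```

Request:
{"op": "step_arm", "data": {"increments": [{"dx":0,"dy":0,"dz":0.06,"wx":0,"wy":0,"wz":0},{"dx":0,"dy":0,"dz":0,"wx":0,"wy":0,"wz":0}]}}

```text
time_s: 15.8
eef_pos: [566.1, 21.3, 43.1]
ee_rot: [-0.0, 0.021, 1.0, 0.0]
force: [0.3, 0.0, -1.0]
grip_width: 0.298
grip_force: 40.0
```

Request:
{"op": "step_arm", "data": {"increments": [{"dx":0,"dy":0,"dz":0.06,"wx":0,"wy":0,"wz":0},{"dx":0,"dy":0,"dz":0,"wx":0,"wy":0,"wz":0}]}}

```text
time_s: 16.0
eef_pos: [566.3, 21.3, 42.4]
ee_rot: [0.0, 0.021, 1.0, -0.0]
force: [-3.1, 0.7, 5.1]
grip_width: 0.298
grip_force: 40.9
```

The lamp has touched the pad, so I'm releasing it and rising straight up.

Request:
{"op": "step_arm", "data": {"increments": [{"dx":0,"dy":0,"dz":0,"wx":0,"wy":0,"wz":0},{"dx":0,"dy":0,"dz":0,"wx":0,"wy":0,"wz":0},{"dx":0,"dy":0,"dz":0,"wx":0,"wy":0,"wz":0},{"dx":0,"dy":0,"dz":0,"wx":0,"wy":0,"wz":0},{"dx":0,"dy":0,"dz":0,"wx":0,"wy":0,"wz":0}], "fingers": 62}}

```text
time_s: 16.5
eef_pos: [566.2, 21.3, 41.8]
ee_rot: [-0.0, 0.021, 1.0, -0.0]
force: [-0.8, -0.0, -0.6]
grip_width: 0.726
grip_force: 0.0
```

Request:
{"op": "step_arm", "data": {"increments": [{"dx":0,"dy":0,"dz":-0.4,"wx":0,"wy":0,"wz":0},{"dx":0,"dy":0,"dz":-1,"wx":0,"wy":0,"wz":0},{"dx":0,"dy":0,"dz":-1,"wx":0,"wy":0,"wz":0},{"dx":0,"dy":0,"dz":-1,"wx":0,"wy":0,"wz":0},{"dx":0,"dy":0,"dz":-1,"wx":0,"wy":0,"wz":0}]}}

```text
time_s: 17.0
eef_pos: [566.1, 21.3, 153.7]
ee_rot: [0.0, 0.021, 1.0, -0.0]
force: [-0.5, -0.1, 0.1]
grip_width: 0.731
grip_force: 0.0
```

Request:
{"op": "step_arm", "data": {"increments": [{"dx":1,"dy":0,"dz":-1,"wx":0,"wy":0,"wz":0},{"dx":1,"dy":0,"dz":-1,"wx":0,"wy":0,"wz":0},{"dx":1,"dy":0,"dz":0,"wx":0,"wy":0,"wz":0},{"dx":1,"dy":0,"dz":0,"wx":0,"wy":0,"wz":0},{"dx":0,"dy":0,"dz":0,"wx":0,"wy":0,"wz":0}]}}

```text
time_s: 17.5
eef_pos: [464.3, 25.9, 202.8]
ee_rot: [0.0, 0.021, 1.0, -0.0]
force: [-0.4, -0.3, -0.0]
grip_width: 0.727
grip_force: 0.0
```

Run:
```python
from h import *
a=[]
for n in ["scene","top"]:
    c=eyes.capture(n); a.append(c["frame"])
    for l in ["uv_lamp","work_lamp","winder"]:
        for q in eyes.landmark_of(n,l)[:1]: print(n,l,q["p"],w(c,q["point"]))
cv2.imwrite("pics/end.png",np.hstack([cv2.resize(a[0][180:330,180:350],(400,353)),cv2.resize(a[1][150:320,290:500],(400,353))]))
print(ctrl.sense()["time_s"])
```

```text
scene uv_lamp 0.78 [569.99722208  23.38110346   3.74667902]
scene work_lamp 0.83 [ 505.95543402 -266.48441055    4.09763128]
scene winder 0.83 [ 3.32274260e+02  1.17513054e+02 -6.89343070e-03]
top uv_lamp 0.76 [568.30867414  20.27337228   6.26683762]
top work_lamp 0.89 [ 505.57919463 -267.10889879    4.93166993]
top winder 0.92 [ 491.33309016 -356.21689452    8.24129298]
17.9
```

View pics/end.png

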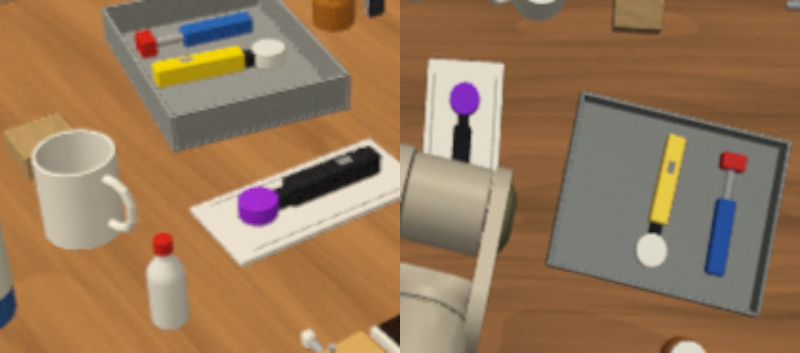

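The lamp lies flat, centred and lengthwise on the pad: in the left half its head is at (258,205) and its tail at (370,160). The work lamp and winder are still in the bin.

```bash
python3 -c "
from h import *
print(finish_job())"
```

```text
the job is handed in; nothing more can be done
None
```

The lamp's lens was held about 38 mm above the green inlay for over two seconds, and the lamp now lies flat, lens down, centred and lengthwise on the charging pad; the job is handed in, but no verdict was returned.

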